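# Stack the filter head on the gas filter's base and lock its bayonet

## Task

Stack the matching filter head, the one with the narrow lugs, on the gas filter base bolted to the bench: lower it upright into the cup with its lugs in the gaps between the two tabs until it stands on the cup's floor, then turn it a full quarter turn clockwise, seen from above, so that its lugs lie under the tabs, and let go. Leave the wide-lugged head and the other small parts where they are.

Things in the scene. Friction and masses are not known exactly. Their poses are not given: they have to be found in the camera images.
- narrow_head: Head to fit, the smaller of two alike (aluminium, black grip), standing upright, 0.11-0.22 kg. Origin: centre of its underside, z up. Two steel lugs form a straight bar along its x axis, 66 mm tip to tip, 18 mm wide, 10 mm high, flush with the foot. Round body 34 mm diameter, foot bevelled; shoulder disc 48 mm diameter, its top at z = 46 mm; above it the grip.
- narrow_grip (a point): Point 70 mm above the narrow head's underside, on its axis, in the middle of where its flat upright black grip is best pinched across its thickness. The grip is 16 mm thick (y), 50 mm long along x (parallel to the lugs), from z = 46 to 86 mm over the head's underside. Axes as the head's.
- filter_base: Filter base: open aluminium cup fixed to the bench (place and yaw vary). Origin: centre of its underside on the bench top, z up. Foot disc 112 mm, cup outside 94, inside 80 mm diameter, rim at z = 44 mm. Two steel tabs on the +y and -y sides, about 80 degrees wide each, reach inward to 25 mm from the axis, z = 36 to 44 mm. Gaps between them at +x and -x. A short brass port outside points along +x.
- cup_floor (a point): Centre of the cup's inner floor, 20 mm above the bench; axes as the base's. Lugs lowered along its x axis go in with 7 mm to spare; turned 90 degrees clockwise from above they lie along y under the tabs, with 6 mm headroom. Stops end the clockwise turn at about 100 degrees and block a counter-clockwise one after about 40. No spring or detent: the head stays where it is left.
- wide_head: The wrong head, from a larger filter: like the narrow head and as tall, same grip, but lugs 92 mm tip to tip (too long for the cup), body 46 mm and shoulder 62 mm diameter. Origin: centre of its underside. Stands upright; leave it.
- stereo_microscope: Stereo microscope fixed on the bench, an obstacle between the printer at the left and the work at its right. Origin on the bench. Its black board, 20 mm high, reaches 120 mm to front and back, 190 mm to left and right; above it column and head fill the middle 120 mm to either side, up to 430 mm high, the eyepieces reaching 130 mm to the front (-x) at 330 to 410 mm height. Pass over or in front of it.
- spanner: Steel open-ended spanner lying flat, 138 mm long along its own y, 27 mm wide, 5 mm thick; origin under its middle. Leave it. Behind it stands a grey gas cylinder, fixed, an obstacle: axis at about x = 0.71, y = -0.46 m, 170 mm diameter, 500 mm high; above 350 mm height its regulator reaches 110 mm to the front (-x).
- barb_fitting: Small brass hose fitting standing on its hexagon, 14 x 16 mm, 30 mm tall; origin under its centre. Leave it.
- lens_ring: Round auxiliary lens in a knurled ring, 54 mm diameter, 18 mm high, lying flat; origin under its centre. Leave it.

How it is judged:
By the outcome, as a careful person would: the job done as asked, in the order asked, and still so for the second after the job is handed in, with the robot touching nothing.
It also fails if it takes over 48 s, if anything falls off the work surface, if the arm or the gripper's body presses on something with over 40 N, if the wrist force passes 120 N, or if a joint passes its speed limit or range.

## Robot

A 6-joint arm with a two-finger parallel gripper is mounted at the origin on a cart in front of the work surface, level with it; the furniture and walls round the work are solid. World frame = base frame: x ahead of the robot, y to its left, z up, the work surface at z = 0. Lengths are in m, angles in rad, forces in N, time in s.
With the tool pointing down it reaches from about 0.375 to 0.925 m from the base axis. Payload 5.7 kg.
Tool frame: the origin (TCP) lies at the very end of the fingers, on their centre line; the grasp point (between the pads) lies 19 mm behind it (env.tcp_to_grasp is the distance from the TCP to the grasp point, in m); z points along the fingers, y is the direction in which the jaws open and shut (so a half turn about z gives the same grasp; the last joint's range is limited). The gripper opens to 85 mm and grips with 20 to 120 N. Pads are 22 mm wide; open, the fingers measure 114 mm over their backs; the gripper's body (76 mm by 85 mm) begins 54 mm behind the grasp point. The pads swing forward as they close: fully open they stand 13 mm farther back than shut.
Start: joints at [-1.406, 0.359, 1.51, -0, 1.272, -0.115], TCP at [0.166, -0.577, 0.209] pointing down, gripper open.
Joint ranges: [-2.97, 2.97], [-1.01, 2.36], [0.21, 2.38], [-0.96, 4.11], [0.2, 2.71], [-2.98, 2.98]. Speed limits (rad/s): [2.39, 2.39, 3.14, 3.14, 3.14, 3.14].

## Interface

Orientations are given as a rotation vector (axis times angle).
In Python, from bench import env, optics gives the robot as it stands.
- The arm moves only by the shell command python3 -m inch 'ROWS' [OPENING] [FORCE]. ROWS is JSON, a list of rows, each a list of 6 numbers: the shift along the tool's x, y, z in cm, then the turn, a rotation vector about the tool's x, y, z in degrees. A call has 1 to 5 rows; each row is the pose to reach, as a shift and turn from the pose commanded when the call began, along the tool's axes at that moment; what a row does not reach only later rows make up. A row lasts 1/8 s, in which the tool goes at most 62.5 mm and 10.7 degrees, less where a joint would pass 70% of its speed; a pose out of reach is approached as far as the arm can. A call with a gripper value outside its range is refused whole. OPENING is the finger opening in cm, from 0 to 8.54, set as the call begins (- or left out, the last holds). The fingers move at their own pace and stop on an object; FORCE is the grip in N (left out, the last holds). Time passes only in rows, so rows that repeat a pose let the fingers close. It gives the time, the measured TCP pose, the force and the opening at its end, in the units of the state.
- env.get_obs(): the state, without advancing time (a new reading comes with each control period).
- optics.snapshot(name): name is "scene" or "top"; returns a dict with "color" (384x512x3 uint8, blue, green, red), "depth" (384x512 float32, m along the optical axis (not along the pixel's ray), 0 where there is no reading), "K" (3x3 intrinsics, pixels), "k1" (the pictures are not rectified: a ray, as slopes to the right and down, at radius r is drawn at 1 + k1 r^2 times it, then the intrinsics apply), "origin" and "rotation" of the camera in the world. Camera axes: x right, y down, z forward; pixel columns grow to the right and rows downward; lengths in m; the calibration is good to about 2 mm. A picture is of the moment at which its call begins.
- env.job_done(): hands the job in, once; it reports no verdict.
The state is a dict: "clock": time; "joint_positions": joint angles; "qvel": joint speeds; "joint_torque": joint torques, N m; "ee_pos": TCP position; "ee_rot": TCP orientation; "force": force on the tool from outside, world axes, zero at the start; "torque": the same for the moment, N m; "width": finger opening in m.
Only numpy, scipy, OpenCV 4.12 (cv2) and the standard library are available. Lean on these libraries where they do the work, as an engineer would, in place of code of your own. Each camera call takes 0.05 s, during which the arm holds its last target.

## Working session

There is one attempt and no reset: what is moved stays moved. The work goes in short steps, Python scripts to look and compute and a shell command to move; the robot and the scene stay as the last step left them, time stands still between calls to the robot, and variables do not carry over. Pictures are saved under pics/ and viewed, and the job is handed in when it is done.

```bash
ls; mkdir -p pics; python3 - <<'E'
from bench import env, optics
import cv2,numpy as np
o=env.get_obs(); print({k:np.round(v,3) for k,v in o.items()}, env.tcp_to_grasp)
for n in("scene","top"):
    s=optics.snapshot(n); cv2.imwrite(f"pics/{n}0.png",s["color"]); np.savez(f"pics/{n}0.npz",**s)
    print(n,s["K"],s["k1"],s["origin"],s["rotation"])
E
```

```text
pics
{'clock': np.float64(0.0), 'joint_positions': array([-1.406,  0.36 ,  1.511,  0.   ,  1.272, -0.115]), 'qvel': array([ 0.001,  0.001, -0.   , -0.001, -0.001,  0.001]), 'joint_torque': array([ 2.0000e-03, -5.2761e+01, -2.7862e+01,  0.0000e+00,  1.3000e-02,
       -0.0000e+00]), 'ee_pos': array([ 0.166, -0.576,  0.209]), 'ee_rot': array([-3.109, -0.438,  0.   ]), 'force': array([-0.058,  0.286,  0.406]), 'torque': array([ 0.019, -0.014, -0.004]), 'width': np.float64(0.085)} 0.0187
scene [[474.36307024   0.         256.66465639]
 [  0.         474.36307024 197.82893995]
 [  0.           0.           1.        ]] -0.1562568918395696 [ 0.17365762 -1.12301589  0.47808772] [-1.93645845  0.39444094 -0.26499545]
top [[374.02600341   0.         255.38498005]
 [  0.         374.02600341 185.07594575]
 [  0.           0.           1.        ]] -0.11272941684118722 [ 0.495907   -0.24118394  1.08586642] [-2.16888755  2.2182189  -0.06964313]
```

View pics/scene0.png

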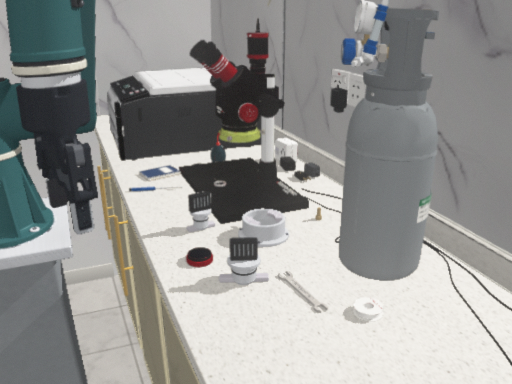

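View pics/top0.png

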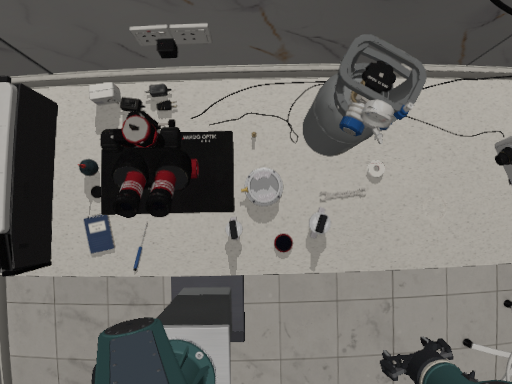

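The scene picture shows one head near (244,265) and another near (200,210), with the base at (264,225). The top picture shows the heads at (234,230) and (319,222), and the base at (265,187) with its port to the left. I'll enlarge both.

```bash
cat > h.py <<'E'
import numpy as np,cv2
from scipy.spatial.transform import Rotation as R
def load(f): return dict(np.load(f))
def ray(s,uv):
    uv=np.atleast_2d(np.asarray(uv,float)); K=s["K"]
    d=np.array([float(s["k1"]),0,0,0,0])
    p=cv2.undistortPoints(uv[:,None],K,d)[:,0]
    return p
def rot(s):
    r=np.asarray(s["rotation"]); return r if r.shape==(3,3) else R.from_rotvec(r).as_matrix()
def atz(s,uv,z):
    p=ray(s,uv); d=np.c_[p,np.ones(len(p))]@rot(s).T; o=s["origin"]
    return o+d*((z-o[2])/d[:,2])[:,None]
def proj(s,X):
    M=rot(s); rv=cv2.Rodrigues(M.T)[0]; t=-M.T@s["origin"]
    return cv2.projectPoints(np.atleast_2d(np.asarray(X,float)),rv,t,s["K"],np.array([float(s["k1"]),0,0,0,0]))[0][:,0]
def cloud(s):
    h,w=s["depth"].shape; u,v=np.meshgrid(np.arange(w),np.arange(h))
    p=ray(s,np.c_[u.ravel(),v.ravel()]); d=s["depth"].ravel()
    P=(np.c_[p,np.ones(len(p))]*d[:,None])@rot(s).T+s["origin"]
    P[d==0]=np.nan
    return P.reshape(h,w,3)
E
python3 - <<'E'
from h import *
t=load("pics/top0.npz");s=load("pics/scene0.npz")
a=cv2.resize(t["color"][150:260,210:360],(750,550),interpolation=cv2.INTER_CUBIC);cv2.imwrite("pics/tc.png",a)
a=cv2.resize(s["color"][180:290,180:330],(750,550),interpolation=cv2.INTER_CUBIC);cv2.imwrite("pics/sc.png",a)
P=cloud(t);Q=cloud(s)
for uv in((234,230),(320,224),(283,243),(265,187),(300,200)): print(uv,P[uv[1],uv[0]],atz(t,uv,0)[0])
for uv in((244,249),(201,202),(264,220)): print(uv,Q[uv[1],uv[0]])
E
```

```text
(234, 230) [ 0.43647329 -0.18690763  0.08926314] [ 0.43114997 -0.18204624  0.        ]
(320, 224) [ 0.44671855 -0.41673954  0.08679072] [ 0.4424455  -0.43199023  0.        ]
(283, 243) [ 0.39238541 -0.32132106  0.02093873] [ 0.39034996 -0.32289672  0.        ]
(265, 187) [ 0.55238716 -0.27390867  0.02450094] [ 0.55369097 -0.2746641   0.        ]
(300, 200) [ 0.51349506 -0.37511306  0.00363454] [ 0.51355412 -0.37556284  0.        ]
(244, 249) [ 0.44613105 -0.42792698  0.06685344]
(201, 202) [ 0.43824299 -0.19055828  0.06594543]
(264, 220) [ 0.57019579 -0.23723326  0.01812722]
```

View pics/tc.png

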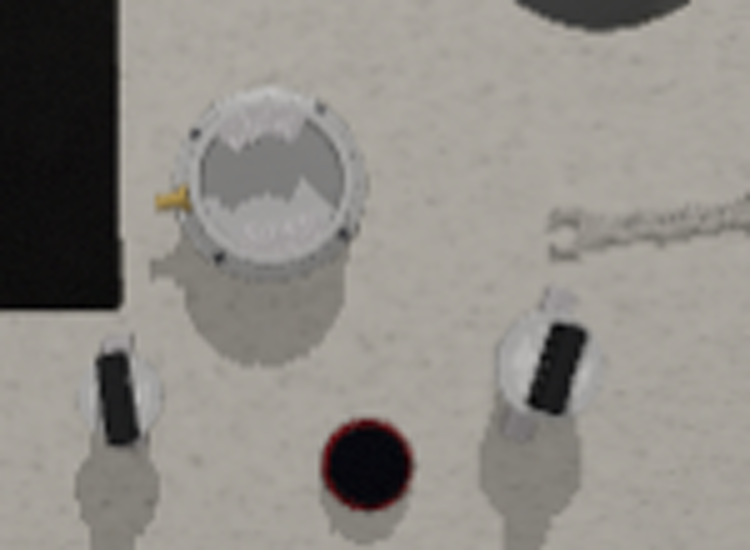

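View pics/sc.png

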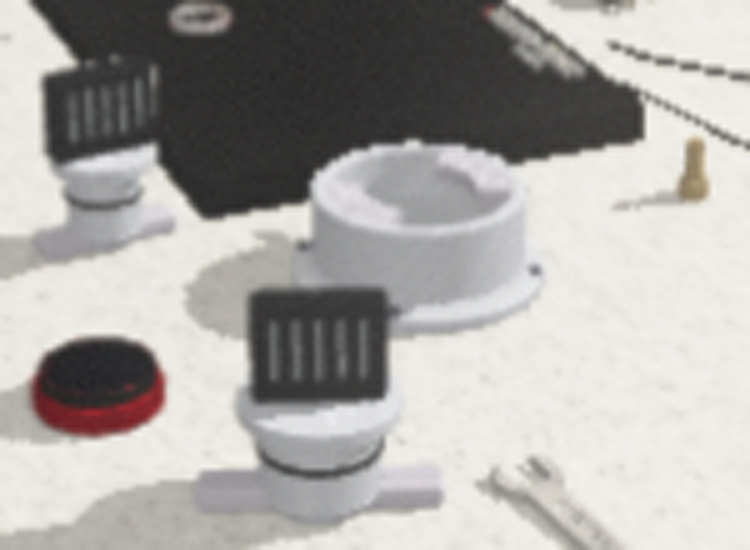

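```bash
python3 - <<'E'
from h import *
t=load("pics/top0.npz");s=load("pics/scene0.npz")
def up(sn,z,x0,x1,y0,y1,res=0.0005):
    xs=np.arange(x1,x0,-res); ys=np.arange(y1,y0,-res)
    Y,X=np.meshgrid(ys,xs); uv=proj(sn,np.c_[X.ravel(),Y.ravel(),np.full(X.size,z)]).astype(np.float32)
    return cv2.remap(sn["color"],uv[:,0].reshape(X.shape),uv[:,1].reshape(X.shape),cv2.INTER_CUBIC)
# grip
for nm,c in(("N",(.4365,-.187)),("W",(.4467,-.417))):
  for cam,sn in(("top",t),("scene",s)):
    z=.086
    im=up(sn,z,c[0]-.05,c[0]+.05,c[1]-.05,c[1]+.05); 
    g=im.max(2)<75; n,l,st,ce=cv2.connectedComponentsWithStats(g.astype(np.uint8))
    k=l[100,100] or 1+np.argmax(st[1:,4]); 
    pts=np.argwhere(l==k)[:,::-1].astype(np.float32); r=cv2.minAreaRect(pts); 
    b=cv2.boxPoints(r); w=np.c_[c[0]+.05-b[:,1]*.0005,c[1]+.05-b[:,0]*.0005]
    e=w[1]-w[0]; e2=w[2]-w[1]; L=e if np.linalg.norm(e)>np.linalg.norm(e2) else e2
    print(nm,cam,w.mean(0),np.array(r[1])*.5,np.degrees(np.arctan2(L[1],L[0])))
    if cam=="top": cv2.imwrite(f"pics/grip{nm}.png",cv2.resize(im,None,fx=2.5,fy=2.5))
# base
P=cloud(t);Q=cloud(s)
for nm,C in(("top",P),("scene",Q)):
  m=(np.hypot(C[...,0]-.553,C[...,1]+.273)<.06)&(C[...,2]>.036)&(C[...,2]<.055)
  p=C[m]; print(nm,len(p),np.median(p[:,2]),p[:,:2].min(0),p[:,:2].max(0),(cv2.minEnclosingCircle(p[:,:2].astype(np.float32))))
a=up(t,.044,.48,.63,-.35,-.20,.00025); cv2.imwrite("pics/base44.png",a)
a=up(s,.044,.48,.63,-.35,-.20,.00025); cv2.imwrite("pics/base44s.png",a)
E
```

```text
N top [ 0.43765062 -0.18387993] [49.95788574 17.64385605] -172.40533
N scene [ 0.44300002 -0.18675   ] [99.49998474 86.99998474] -90.0
W top [ 0.44860658 -0.41948006] [20.69033241 48.87234116] -18.18904
W scene [ 0.43744123 -0.44809866] [55.51820755 46.85270691] -110.32315
top 424 0.04516655623161803 [ 0.50932227 -0.31552838] [ 0.59918152 -0.22005586] ((0.5543439984321594, -0.26785263419151306), 0.04893093556165695)
scene 520 0.04272291883674911 [ 0.50665073 -0.31860962] [ 0.60125412 -0.22490027] ((0.5533916354179382, -0.27064624428749084), 0.04827135056257248)
```

View pics/base44.png

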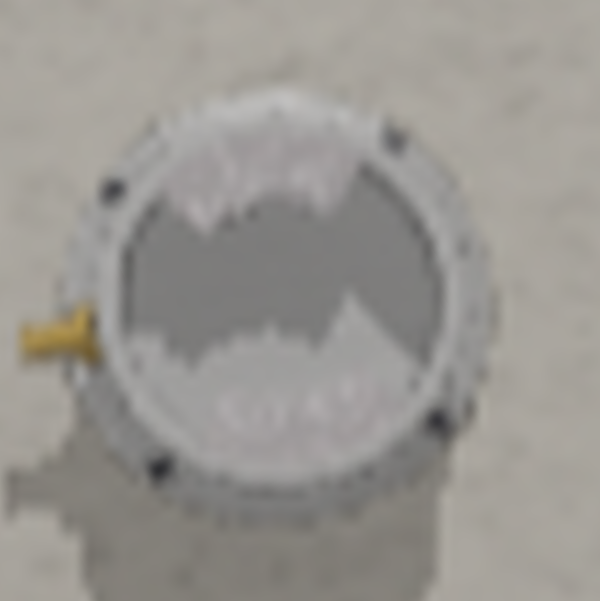

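View pics/base44s.png

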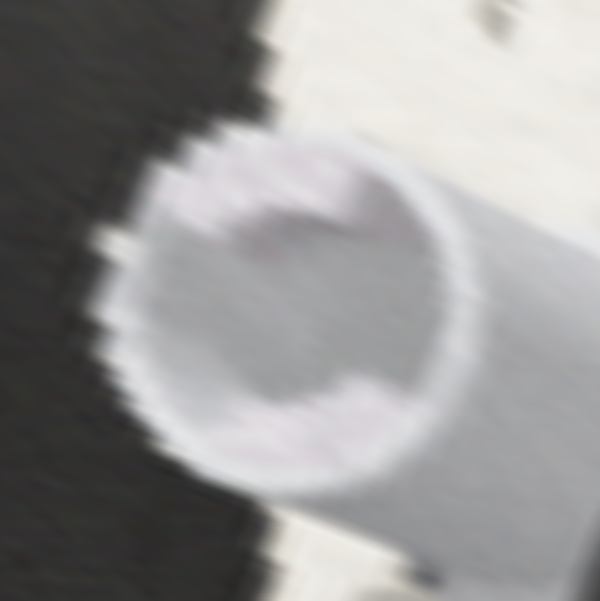

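View pics/gripN.png

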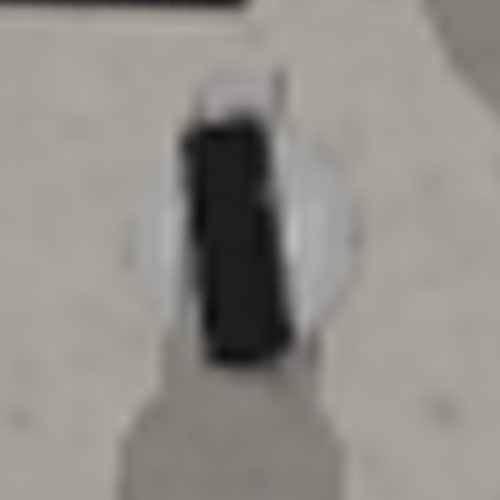

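```bash
python3 - <<'E'
from h import *
t=load("pics/top0.npz");s=load("pics/scene0.npz")
px=np.array([(113,188),(396,138),(439,420),(158,468)],float)
w=np.c_[.63-px[:,1]*.00025,-.20-px[:,0]*.00025,np.full(4,.044)]
uv=proj(t,w)
for z in(.006,.01,.014):
    b=atz(t,uv,z)[:,:2]; c=b.mean(0); print(z,c,np.hypot(*(b-c).T),np.degrees(np.arctan2(*(b-c)[:,::-1].T)))
def ov(sn,c,yaw,nc,nyaw,name,crop):
    im=cv2.resize(sn["color"],None,fx=5,fy=5,interpolation=cv2.INTER_CUBIC)
    def d(X,col,close=True):
        p=((proj(sn,X)+.5)*5-.5); cv2.polylines(im,[np.round(p).astype(int)],close,col,1)
    th=np.linspace(0,2*np.pi,73)
    def circ(c,r,z,a0=0,a1=2*np.pi): th=np.linspace(a0,a1,40); return np.c_[c[0]+r*np.cos(th),c[1]+r*np.sin(th),np.full(40,z)]
    d(circ(c,.047,.044),(0,0,255)); d(circ(c,.04,.044),(0,255,0)); d(circ(c,.056,.01),(255,0,0)); d(circ(c,.04,.02),(255,255,0))
    y=np.radians(yaw)
    for k in(1,-1): d(circ(c,.025,.044,y+k*np.pi/2-.7,y+k*np.pi/2+.7),(255,0,255),False)
    d([[c[0]+r*np.cos(y),c[1]+r*np.sin(y),.02] for r in(.047,.075)],(0,0,255),False)
    n=np.radians(nyaw); M=np.array([[np.cos(n),-np.sin(n)],[np.sin(n),np.cos(n)]])
    def rect(a,b,z): q=np.array([(a,b),(a,-b),(-a,-b),(-a,b)])@M.T+nc; return np.c_[q,np.full(4,z)]
    d(rect(.025,.008,.086),(0,255,255)); d(rect(.033,.009,.01),(0,255,0)); d(rect(.033,.009,.0),(0,160,0)); d(circ(nc,.024,.046),(0,0,255))
    x0,x1,y0,y1=crop; cv2.imwrite(name,im[y0*5:y1*5,x0*5:x1*5])
ov(t,(.553,-.271),100,(.437,-.183),7.6,"pics/ovt.png",(215,300,155,255))
ov(s,(.553,-.271),100,(.437,-.183),7.6,"pics/ovs.png",(180,300,185,255))
E
```

```text
0.006 [ 0.55624839 -0.27014409] [0.05187059 0.05289472 0.05180972 0.05253299] [  54.76177478  -35.8313324  -125.63761219  144.23235185]
0.01 [ 0.55602487 -0.27003682] [0.05167846 0.05269879 0.05161781 0.0523384 ] [  54.76177478  -35.8313324  -125.63761219  144.23235185]
0.014 [ 0.55580136 -0.26992955] [0.05148632 0.05250286 0.0514259  0.05214381] [  54.76177478  -35.8313324  -125.63761219  144.23235185]
```

View pics/ovt.png

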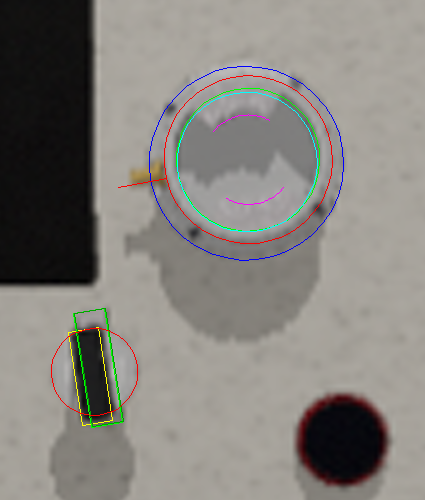

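View pics/ovs.png

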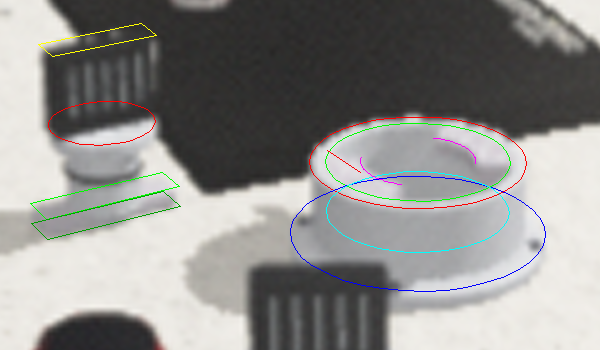

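The left head, top (234,230), has the smaller 48 mm shoulder, so it is the narrow one. It stands at (0.437, -0.183) with yaw about 7.6°. The base is at about (0.5555, -0.2705) with yaw about 100°, going by its bolts and port. The scene camera sits about 2 px low, which is within its stated calibration. Next I'll work out the moves.

```bash
cat >> h.py <<'E'
def goto(p,yaw):
    """tool-frame shift(cm)/turn(deg) from present measured pose to tool-down pose with tool-x at yaw"""
    from bench import env
    o=env.get_obs(); A=R.from_rotvec(o["ee_rot"]); y=np.radians(yaw)
    B=R.from_matrix(np.array([[np.cos(y),np.sin(y),0],[np.sin(y),-np.cos(y),0],[0,0,-1.]]))
    print("t",round(float(o["clock"]),2),"pos",np.round(o["ee_pos"],4),"shift",np.round(A.inv().apply(np.array(p)-o["ee_pos"])*100,2),"turn",np.round(np.degrees((A.inv()*B).as_rotvec()),2),"w",round(float(o["width"]),4),"F",np.round(o["force"],1))
E
python3 -c "
from h import *
goto((.437,-.183,.20),7.6)"
```

```text
t 0.1 pos [ 0.1656 -0.576   0.2087] shift [ 36.94 -30.27   0.93] turn [-0.1  -0.    8.43] w 0.0853 F [ 0.1 -0.   1.1]
```

```bash
python3 -m inch '[[3,-2.5,0,0,0,0],[7.5,-6,0,0,0,0],[12,-10,0.3,0,0,2],[16.5,-13.5,0.5,0,0,4],[20,-16.4,0.5,0,0,5]]' 6 ; python3 -m inch '[[4,-3.3,0,0,0,1],[8,-6.6,0,0,0,2],[12,-9.9,0,0,0,3],[15,-12.4,0,0,0,3.4],[17,-13.9,0.3,0,0,3.4]]'; python3 -c "
from h import *
goto((.437,-.183,.12),7.6)"
```

```text
clock: 0.72
ee_pos: [0.3132, -0.3614, 0.204]
ee_rot: [-3.126, -0.301, 0.0]
force: [-0.2, -0.5, 0.1]
width: 0.06
clock: 1.35
ee_pos: [0.4537, -0.1931, 0.2014]
ee_rot: [-3.134, -0.212, -0.0]
force: [0.1, -1.3, 0.2]
width: 0.0597
t 1.35 pos [ 0.4537 -0.1931  0.2014] shift [-1.52 -1.22  8.14] turn [-0.02 -0.    0.12] w 0.0597 F [ 0.1 -1.3  0.2]
```

```bash
python3 -m inch '[[0,0,0,0,0,0],[0,0,0,0,0,0]]'; python3 - <<'E'
from h import *
from bench import optics
goto((.437,-.183,.12),7.6)
s=optics.snapshot("scene");t=optics.snapshot("top")
a=cv2.resize(s["color"][80:260,130:310],(540,540)); cv2.imwrite("pics/s1.png",a)
a=cv2.resize(t["color"][150:280,190:320],(540,540)); cv2.imwrite("pics/t1.png",a)
E
```

```text
clock: 1.6
ee_pos: [0.4523, -0.1951, 0.2013]
ee_rot: [-3.134, -0.21, 0.001]
force: [0.2, 0.8, -0.1]
width: 0.0597
t 1.6 pos [ 0.4523 -0.1951  0.2013] shift [-1.35 -1.4   8.13] turn [-0.01  0.05  0.05] w 0.0597 F [ 0.2  0.8 -0.1]
```

View pics/s1.png

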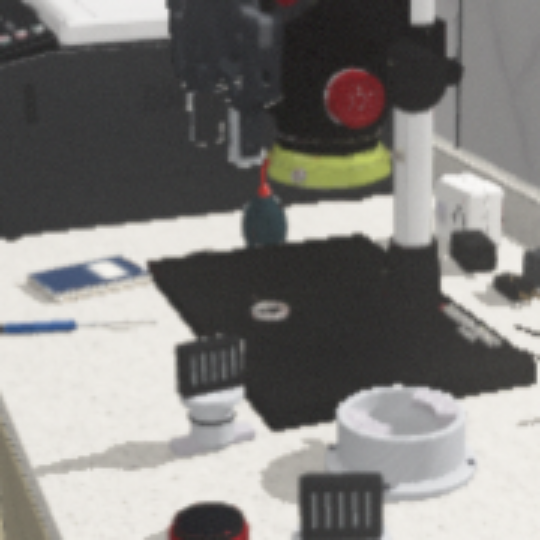

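The open gripper, at (225,130) in the crop, hangs above and slightly behind the head's grip at (210,365). It is clear of the microscope. I'll correct sideways and then lower it.

```bash
python3 -m inch '[[-1.35,-1.4,2,0,0,0],[-1.35,-1.4,6,0,0,0],[-1.35,-1.4,8,0,0,0],[-1.35,-1.4,8,0,0,0],[-1.35,-1.4,8,0,0,0]]'; python3 - <<'E'
from h import *
from bench import optics
goto((.437,-.183,.0515),7.6)
s=optics.snapshot("scene");t=optics.snapshot("top")
a=cv2.resize(s["color"][130:250,140:260],(540,540),interpolation=cv2.INTER_CUBIC); cv2.imwrite("pics/s2.png",a)
a=cv2.resize(t["color"][150:280,190:320],(540,540),interpolation=cv2.INTER_CUBIC); cv2.imwrite("pics/t2.png",a)
E
```

```text
clock: 2.33
ee_pos: [0.438, -0.1836, 0.1223]
ee_rot: [3.134, 0.208, 0.001]
force: [0.5, 0.2, -0.4]
width: 0.0603
t 2.33 pos [ 0.438  -0.1836  0.1223] shift [-0.1  -0.08  7.08] turn [ 0.04 -0.05 -0.02] w 0.0603 F [ 0.5  0.2 -0.4]
```

View pics/s2.png

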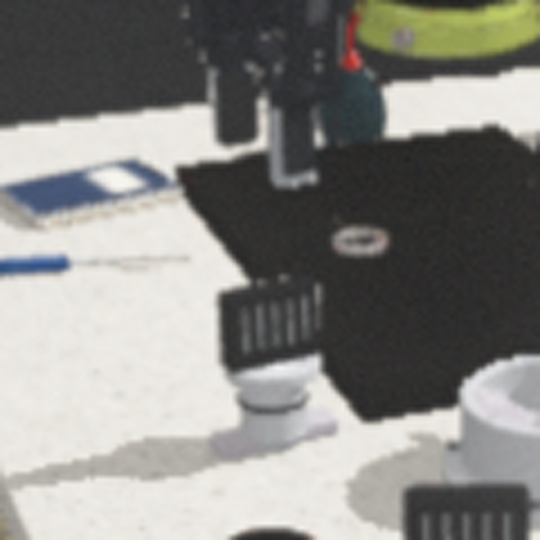

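View pics/t2.png

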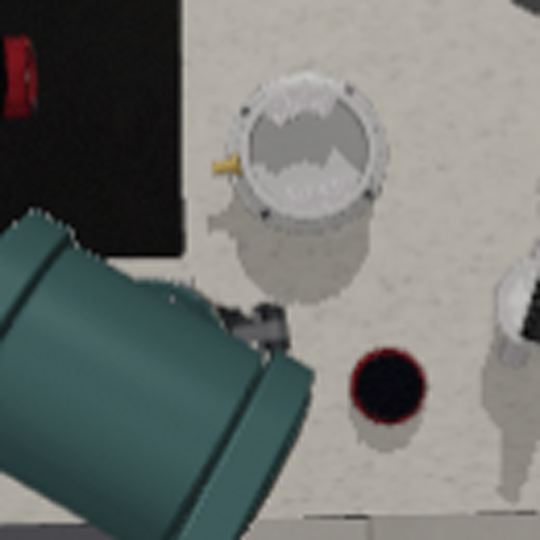

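The fingers straddle the grip: finger tips at (235,140) and (295,180), grip at (270,325) in the crop. I'll lower and close.

```bash
python3 -m inch '[[-0.1,-0.1,2.5,0,0,0],[-0.1,-0.1,5,0,0,0],[-0.1,-0.1,7,0,0,0],[-0.1,-0.1,7,0,0,0],[-0.1,-0.1,7,0,0,0]]'; python3 -c "
from h import *
goto((.437,-.183,.0515),7.6)"
```

```text
clock: 3.05
ee_pos: [0.4374, -0.1824, 0.0525]
ee_rot: [3.134, 0.209, 0.002]
force: [0.5, 0.4, 0.1]
width: 0.0602
t 3.05 pos [ 0.4374 -0.1824  0.0525] shift [-0.04  0.06  0.1 ] turn [ 0.06 -0.08  0.03] w 0.0602 F [0.5 0.4 0.1]
```

```bash
python3 -m inch '[[0,0,0,0,0,0],[0,0,0,0,0,0],[0,0,0,0,0,0],[0,0,0,0,0,0],[0,0,0,0,0,0]]' 0.5 70; python3 -m inch '[[0,0,0,0,0,0],[0,0,0,0,0,0]]'; python3 - <<'E'
from h import *
from bench import optics
goto((.437,-.183,.0515),7.6)
s=optics.snapshot("scene")
a=cv2.resize(s["color"][130:250,140:260],(540,540),interpolation=cv2.INTER_CUBIC); cv2.imwrite("pics/s3.png",a)
E
```

```text
clock: 3.68
ee_pos: [0.437, -0.1824, 0.0523]
ee_rot: [3.134, 0.209, 0.002]
force: [-0.8, -0.3, 7.0]
width: 0.014
clock: 3.92
ee_pos: [0.437, -0.1824, 0.0523]
ee_rot: [3.134, 0.209, 0.002]
force: [-0.6, -0.6, 6.1]
width: 0.0139
t 3.92 pos [ 0.437  -0.1824  0.0523] shift [-0.01  0.06  0.08] turn [ 0.06 -0.06  0.04] w 0.0139 F [-0.6 -0.6  6.1]
```

View pics/s3.png

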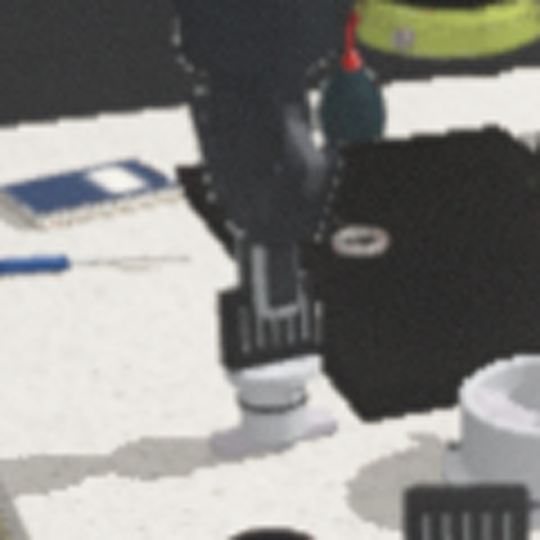

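```bash
python3 - <<'E'
from h import *
from bench import optics
s=optics.snapshot("scene"); 
f=lambda X:(proj(s,X)-[140,130])*4.5
n=np.radians(7.6); off=np.array([np.sin(n),-np.cos(n)])*.008
print("s2 near tip expected",f([.438+.03*np.sin(n),-.1836-.03*np.cos(n),.1223]))
for z in(.0523,.065,.075,.086,.046): print(z,f([.437+off[0],-.1824+off[1],z]))
cv2.imwrite("pics/s3b.png",cv2.resize(s["color"][175:240,170:230],(720,780),interpolation=cv2.INTER_CUBIC)[:600])
E
```

```text
s2 near tip expected [[290.95580558 230.63256011]]
0.0523 [[275.22168412 349.29855858]]
0.065 [[274.08804777 325.65745887]]
0.075 [[273.19480819 306.88494552]]
0.086 [[272.21178733 286.07471288]]
0.046 [[275.78364489 360.94311416]]
```

View pics/s3b.png

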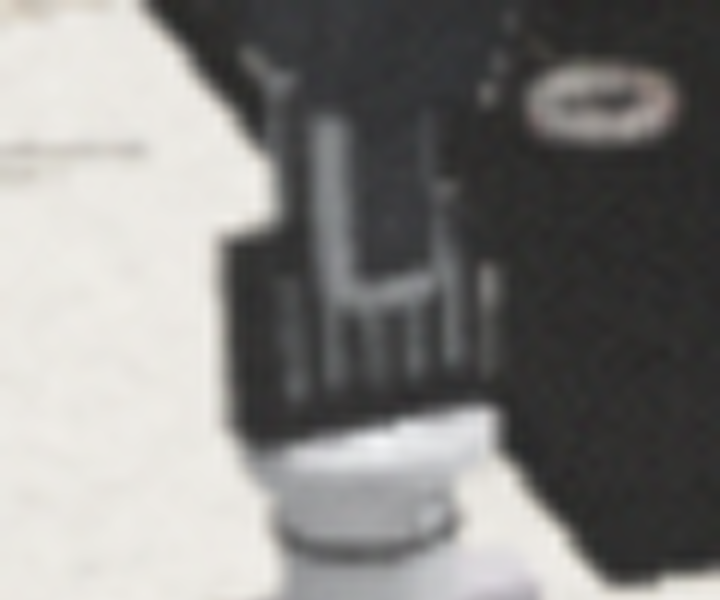

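```bash
python3 - <<'E'
from h import *
from bench import optics
s=optics.snapshot("scene"); C=cloud(s)
for v in range(184,214): print(v,*[np.round(C[v,u]*1000).astype(int) if np.isfinite(C[v,u,0]) else None for u in(198,202,205)])
t=load("pics/scene0.npz");C=cloud(t); m=(np.hypot(C[...,0]-.166,C[...,1]+.577)<.08)&(C[...,2]>.1); print(m.sum(),np.sort(C[m][:,2])[:20])
E
```

```text
184 [ 432 -196  111] [ 439 -203  113] [ 446 -202  112]
185 [ 431 -197  110] [ 438 -204  111] [ 446 -201  109]
186 [ 431 -197  107] [ 438 -204  109] [ 445 -205  108]
187 [ 432 -195  104] [ 441 -195  103] [ 446 -200  104]
188 [ 432 -193  101] [ 440 -198  102] [ 446 -201  102]
189 [ 431 -198  101] [ 439 -201  101] [ 446 -200   99]
190 [ 432 -193   96] [ 438 -202   99] [ 446 -201   97]
191 [ 431 -195   95] [ 440 -198   95] [ 446 -200   95]
192 [ 430 -198   94] [ 439 -200   93] [ 446 -199   92]
193 [ 431 -196   91] [ 438 -201   91] [ 445 -202   91]
194 [ 431 -194   87] [ 440 -195   86] [ 445 -200   87]
195 [ 432 -193   85] [ 438 -202   87] [ 445 -201   85]
196 [ 431 -195   83] [ 439 -199   84] [ 445 -200   83]
197 [ 430 -196   81] [ 438 -201   82] [ 448 -191   77]
198 [ 431 -193   77] [ 439 -197   78] [ 447 -193   75]
199 [ 430 -196   77] [ 440 -195   75] [ 449 -186   70]
200 [ 432 -190   72] [ 441 -190   70] [ 448 -189   68]
201 [ 431 -192   70] [ 442 -187   66] [ 448 -187   65]
202 [ 432 -189   66] [ 442 -186   64] [ 448 -188   63]
203 [ 432 -189   64] [ 441 -188   62] None
204 [ 431 -190   62] [ 440 -191   61] [ 448 -188   58]
205 [ 430 -193   61] [ 440 -192   59] [ 449 -185   55]
206 [ 431 -189   57] [ 441 -187   54] [ 448 -188   54]
207 [ 431 -188   54] [ 440 -191   54] [ 447 -189   52]
208 [ 431 -189   52] [ 440 -191   52] [ 448 -187   49]
209 [ 430 -193   52] [ 440 -188   48] [ 448 -187   46]
210 [ 431 -190   48] [ 440 -189   46] [ 445 -196   48]
211 [ 430 -192   46] [ 439 -194   46] [ 445 -196   45]
212 [ 429 -195   45] [ 437 -198   45] [ 443 -202   46]
213 [ 427 -203   47] [ 435 -206   46] [ 441 -207   46]
13554 [0.24196063 0.24245535 0.24247075 0.24259285 0.2426311  0.2427641
 0.24279949 0.24279978 0.24283541 0.24302814 0.24308419 0.24313671
 0.24319045 0.24319237 0.24325843 0.24326193 0.24334598 0.24337947
 0.24346656 0.2437051 ]
```

The depth picture puts the visible finger ends at z ≈ 75 mm, but the reported TCP is at 52 mm. So the pads hold only the upper part of the grip. I'll regrip 5 mm lower, which is safe under either reading.

```bash
python3 -m inch '[[0,0,0,0,0,0],[0,0,0,0,0,0],[0,0,0.3,0,0,0],[0,0,0.5,0,0,0],[0,0,0.5,0,0,0]]' 4; python3 -m inch '[[0,0,0,0,0,0],[0,0,0,0,0,0],[0,0,0,0,0,0],[0,0,0,0,0,0],[0,0,0,0,0,0]]' 0.5 80; python3 - <<'E'
from h import *
from bench import optics
goto((.437,-.183,.0515),7.6)
s=optics.snapshot("scene"); C=cloud(s)
for v in range(192,210,2): print(v,*[np.round(C[v,u]*1000).astype(int) if np.isfinite(C[v,u,0]) else None for u in(198,202,205)])
cv2.imwrite("pics/s4.png",cv2.resize(s["color"][175:225,170:230],(720,600),interpolation=cv2.INTER_CUBIC)[:600])
E
```

```text
clock: 4.7
ee_pos: [0.4363, -0.1817, 0.0462]
ee_rot: [-3.134, -0.209, 0.001]
force: [-0.4, -0.3, -0.5]
width: 0.0399
clock: 5.32
ee_pos: [0.4369, -0.1822, 0.0467]
ee_rot: [3.134, 0.209, 0.001]
force: [0.2, -1.8, 3.0]
width: 0.0142
t 5.33 pos [ 0.4369 -0.1822  0.0467] shift [-0.    0.08 -0.48] turn [ 0.03 -0.04  0.03] w 0.0142 F [ 0.2 -1.8  3. ]
192 [ 431 -196   93] [ 438 -202   94] [ 446 -200   92]
194 [ 432 -190   86] [ 438 -203   90] [ 446 -199   87]
196 [ 431 -196   84] [ 440 -196   82] [ 445 -201   83]
198 [ 430 -197   79] [ 438 -201   79] [ 445 -199   78]
200 [ 430 -195   74] [ 440 -194   72] [ 447 -192   70]
202 [ 430 -194   69] [ 441 -190   66] [ 449 -186   62]
204 [ 432 -189   62] [ 441 -190   60] [ 447 -191   60]
206 [ 430 -193   59] [ 440 -189   55] [ 448 -188   54]
208 [ 431 -190   53] [ 441 -188   50] [ 448 -188   49]
```

View pics/s4.png

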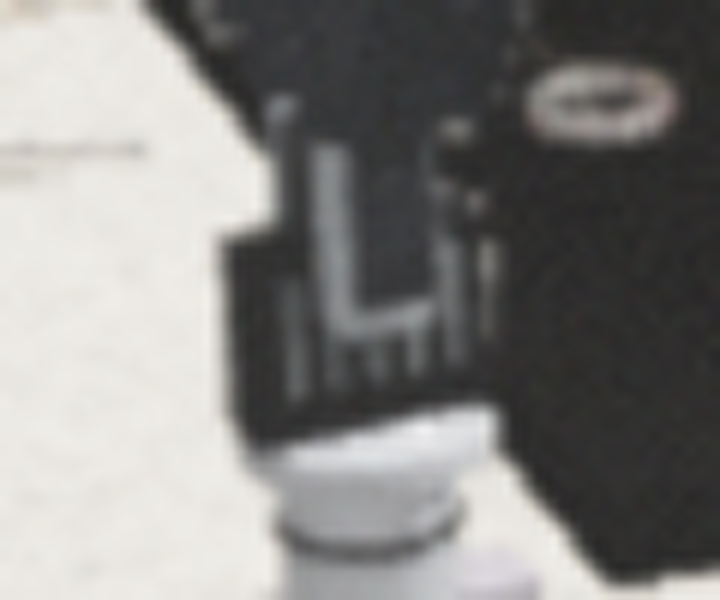

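Tip outline is now at (390,320), with the pads overlapping about 16 mm of the grip. Lifting.

```bash
python3 -m inch '[[0,0,-0.5,0,0,0],[0,0,-2,0,0,0],[0,0,-4,0,0,0],[0,0,-7,0,0,0],[0,0,-9,0,0,0]]'; python3 -m inch '[[0,0,0,0,0,0],[0,0,0,0,0,0]]'; python3 - <<'E'
from h import *
from bench import optics
goto((.556,-.2705,.137),100)
s=optics.snapshot("scene")
cv2.imwrite("pics/s5.png",cv2.resize(s["color"][120:240,140:280],(700,600),interpolation=cv2.INTER_CUBIC)[:600])
E
```

```text
clock: 6.0
ee_pos: [0.4361, -0.1813, 0.1374]
ee_rot: [-3.134, -0.209, 0.001]
force: [-0.1, -1.0, -1.2]
width: 0.0143
clock: 6.25
ee_pos: [0.4356, -0.1812, 0.1357]
ee_rot: [-3.133, -0.209, 0.002]
force: [-0.4, 0.1, -1.9]
width: 0.0138
t 6.25 pos [ 0.4356 -0.1812  0.1357] shift [10.74 10.44 -0.16] turn [ -0.12  -0.   -92.37] w 0.0138 F [-0.4  0.1 -1.9]
```

View pics/s5.png

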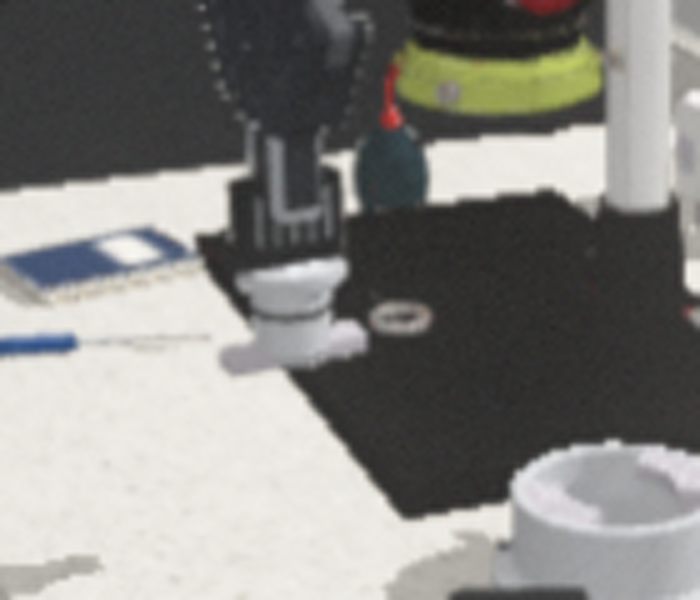

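The head hangs upright in the gripper, its lugs at (220,360) to (365,335). Now I'll move it over the base and turn it counter-clockwise, lugs along the base's x.

```bash
python3 -m inch '[[2,2,-0.2,0,0,0],[5,5,-0.2,0,0,-5],[8,8,-0.2,0,0,-13],[10,9.7,-0.2,0,0,-22],[10.7,10.4,-0.2,0,0,-31]]'; python3 -m inch '[[0,0,0,0,0,-9],[0,0,0,0,0,-18],[0,0,0,0,0,-27],[0,0,0,0,0,-36],[0,0,0,0,0,-45]]'; python3 -m inch '[[0,0,0,0,0,-8],[0,0,0,0,0,-14],[0,0,0,0,0,-16.4],[0,0,0,0,0,-16.4],[0,0,0,0,0,-16.4]]'; python3 - <<'E'
from h import *
from bench import optics
goto((.556,-.2705,.137),100)
s=optics.snapshot("scene");t=optics.snapshot("top"); np.savez("pics/s6.npz",**s)
cv2.imwrite("pics/s6.png",cv2.resize(s["color"][130:250,200:340],(700,600),interpolation=cv2.INTER_CUBIC)[:600])
cv2.imwrite("pics/t6.png",cv2.resize(t["color"][130:250,200:340],(700,600),interpolation=cv2.INTER_CUBIC)[:600])
E
```

```text
clock: 6.92
ee_pos: [0.5571, -0.2714, 0.1367]
ee_rot: [-2.961, -1.046, 0.002]
force: [-0.7, -0.4, -2.3]
width: 0.0141
clock: 7.55
ee_pos: [0.5554, -0.2701, 0.1367]
ee_rot: [-2.334, -2.098, 0.001]
force: [-0.7, 0.4, -2.6]
width: 0.0141
clock: 8.18
ee_pos: [0.5559, -0.2704, 0.1376]
ee_rot: [-2.019, -2.405, 0.0]
force: [0.5, -0.5, -1.5]
width: 0.014
t 8.18 pos [ 0.5559 -0.2704  0.1376] shift [-0.01  0.01  0.06] turn [-0.07 -0.07 -0.02] w 0.014 F [ 0.5 -0.5 -1.5]
```

View pics/s6.png

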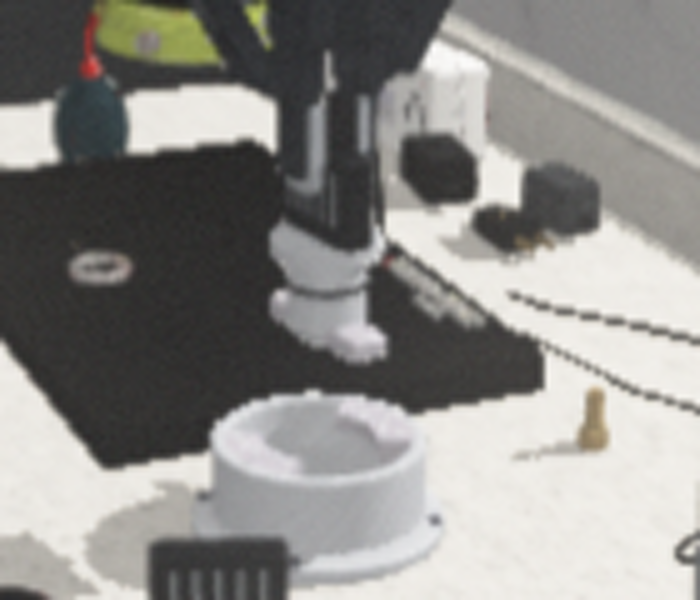

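View pics/t6.png

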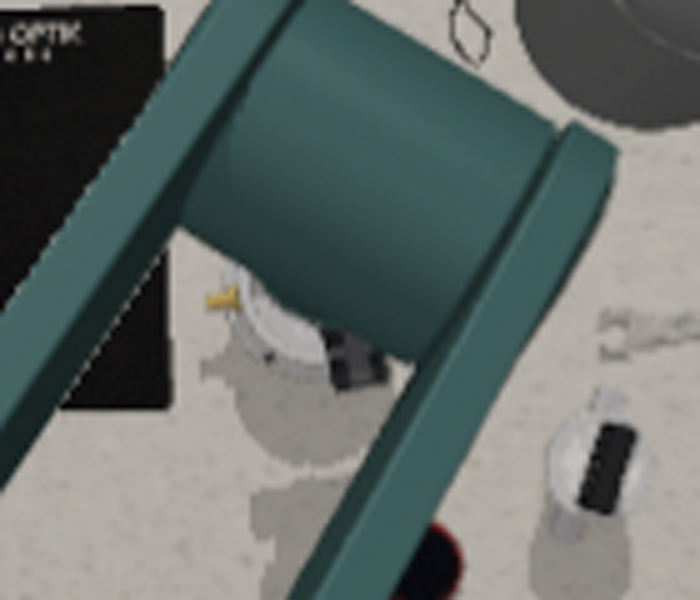

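Head and base are both in view in the scene picture, with the lug end at (360,345) and the cup rim centre at (320,440). I'll overlay the models to check their relative alignment.

```bash
cat > ov.py <<'E'
from h import *
def ov(sn,base,byaw,hd,hyaw,hz,name,crop,f=5,dpx=(0,0)):
    im=cv2.resize(sn["color"],None,fx=f,fy=f,interpolation=cv2.INTER_CUBIC)
    def d(X,col,close=True):
        p=((proj(sn,X)+dpx+.5)*f-.5); cv2.polylines(im,[np.round(p).astype(int)],close,col,1)
    def circ(c,r,z,a0=0,a1=2*np.pi): th=np.linspace(a0,a1,60); return np.c_[c[0]+r*np.cos(th),c[1]+r*np.sin(th),np.full(60,z)]
    d(circ(base,.047,.044),(0,0,255)); d(circ(base,.04,.044),(0,255,0)); d(circ(base,.056,.006),(255,0,0))
    y=np.radians(byaw)
    for k in(1,-1): d(circ(base,.025,.044,y+k*np.pi/2-.7,y+k*np.pi/2+.7),(255,0,255),False)
    n=np.radians(hyaw); M=np.array([[np.cos(n),-np.sin(n)],[np.sin(n),np.cos(n)]])
    def rect(a,b,z): q=np.array([(a,b),(a,-b),(-a,-b),(-a,b)])@M.T+hd; return np.c_[q,np.full(4,z)]
    d(rect(.025,.008,hz+.086),(0,255,255)); d(rect(.033,.009,hz+.01),(0,255,0)); d(rect(.033,.009,hz),(0,160,0)); d(circ(hd,.024,hz+.046),(0,0,255))
    x0,x1,y0,y1=crop; cv2.imwrite(name,im[y0*f:y1*f,x0*f:x1*f])
E
python3 - <<'E'
from ov import *
s=load("pics/s6.npz")
ov(s,(.556,-.2705),100,(.556,-.2705),100,.0909,"pics/o6.png",(225,325,160,255),6,(0,1.5))
E
```

```text
(no output)
```

View pics/o6.png

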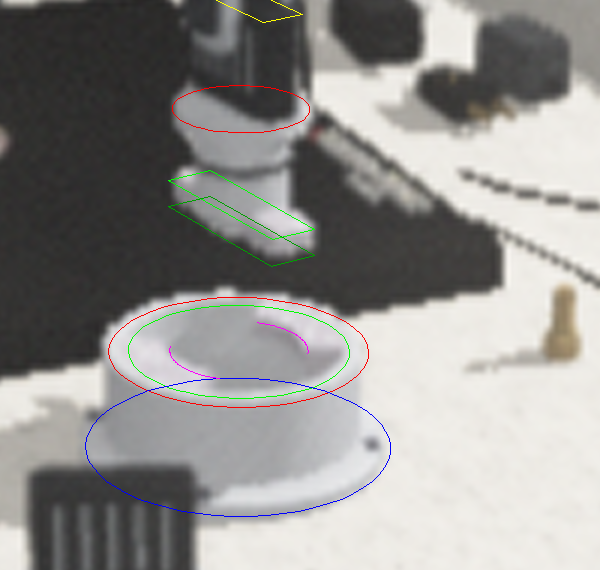

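The base sits about 1 to 1.5 mm to the left of its model relative to the head. That is well inside the 7 mm clearance, so I'll take it out and lower.

```bash
python3 -m inch '[[0.05,-0.1,1.5,0,0,0],[0.05,-0.1,3,0,0,0],[0.05,-0.1,4,0,0,0],[0.05,-0.1,4.5,0,0,0],[0.05,-0.1,4.5,0,0,0]]'; python3 - <<'E'
from h import *
from bench import optics
goto((.5547,-.270,.0667),100)
s=optics.snapshot("scene")
cv2.imwrite("pics/s7.png",cv2.resize(s["color"][160:250,220:325],(700,600),interpolation=cv2.INTER_CUBIC)[:600])
E
```

```text
clock: 8.9
ee_pos: [0.5551, -0.2703, 0.093]
ee_rot: [-2.018, -2.406, 0.0]
force: [-0.4, -0.9, -1.8]
width: 0.0143
t 8.9 pos [ 0.5551 -0.2703  0.093 ] shift [ 0.03 -0.03  2.63] turn [-0.04 -0.04  0.03] w 0.0143 F [-0.4 -0.9 -1.8]
```

View pics/s7.png

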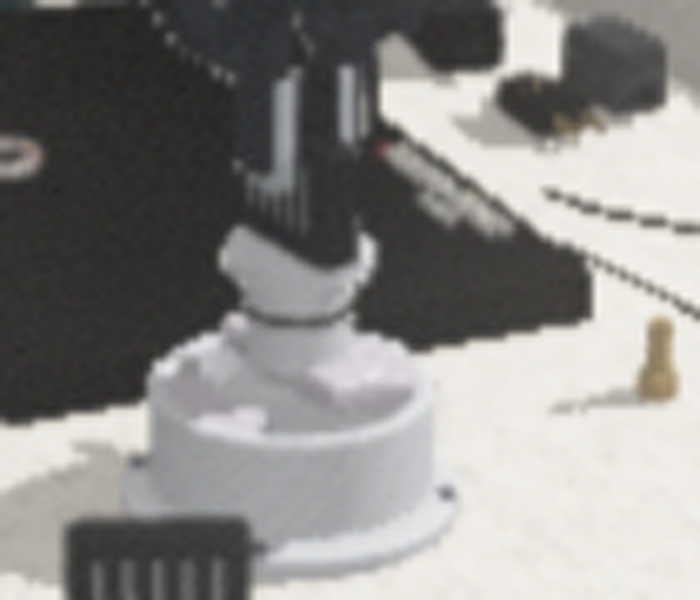

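The lugs sit over the gaps: the near lug is at (360,375) and the far one at (235,330). I'll lower slowly and watch the force.

```bash
python3 -m inch '[[0,0,0.6,0,0,0],[0,0,1.2,0,0,0],[0,0,1.8,0,0,0],[0,0,2.2,0,0,0],[0,0,2.2,0,0,0]]'; python3 -m inch '[[0,0,0.15,0,0,0],[0,0,0.3,0,0,0],[0,0,0.3,0,0,0]]';python3 - <<'E'
from h import *
from bench import optics
goto((.5547,-.270,.0667),100)
s=optics.snapshot("scene")
cv2.imwrite("pics/s8.png",cv2.resize(s["color"][160:250,220:325],(700,600),interpolation=cv2.INTER_CUBIC)[:600])
E
```

```text
clock: 9.57
ee_pos: [0.555, -0.2702, 0.071]
ee_rot: [-2.018, -2.406, 0.0]
force: [-0.6, 1.2, -1.7]
width: 0.0144
clock: 9.95
ee_pos: [0.5553, -0.2704, 0.0685]
ee_rot: [-2.019, -2.407, -0.0]
force: [0.3, -0.9, -2.0]
width: 0.0141
t 9.95 pos [ 0.5553 -0.2704  0.0685] shift [ 0.05 -0.05  0.18] turn [-0.   -0.01  0.03] w 0.0141 F [ 0.3 -0.9 -2. ]
```

View pics/s8.png

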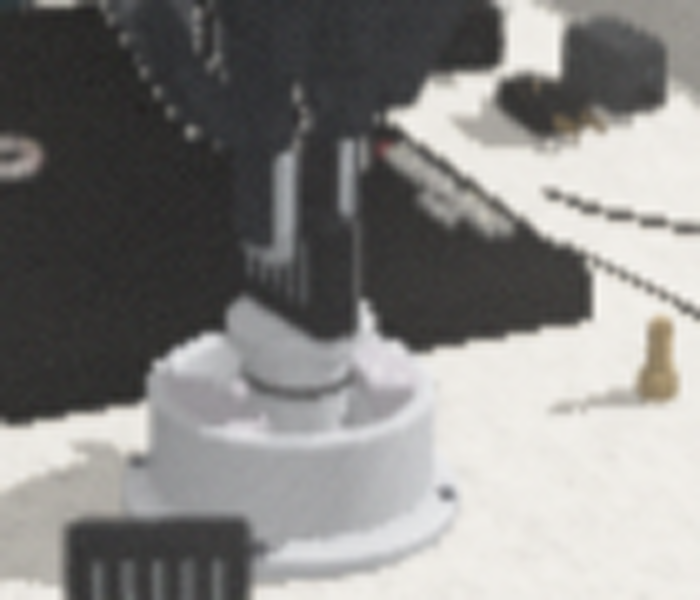

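The head is inside the cup and free, with its lugs below the tab tops. I'll lower the last 2 mm in small steps until it touches the floor.

```bash
python3 -m inch '[[0,0,0.1,0,0,0],[0,0,0.15,0,0,0],[0,0,0.15,0,0,0]]'; python3 -m inch '[[0,0,0.08,0,0,0],[0,0,0.08,0,0,0]]'
```

```text
clock: 10.38
ee_pos: [0.5553, -0.2704, 0.067]
ee_rot: [-2.019, -2.407, -0.0]
force: [0.3, -0.9, -1.8]
width: 0.014
clock: 10.62
ee_pos: [0.5555, -0.2705, 0.0667]
ee_rot: [2.018, 2.407, 0.0]
force: [-1.3, 1.0, 4.2]
width: 0.0136
```

It touched the floor at TCP z = 0.0667, just as predicted, with the force going from −1.8 to +4.2 N. Now the clockwise turn, which is positive about tool z.

```bash
python3 -m inch '[[0,0,0,0,0,4],[0,0,0,0,0,12],[0,0,0,0,0,20],[0,0,0,0,0,28],[0,0,0,0,0,36]]'; python3 -c "
from h import *
from bench import env
goto((.5555,-.2705,.0667),6); print(env.get_obs()['torque'])"
```

```text
clock: 11.25
ee_pos: [0.5557, -0.271, 0.0667]
ee_rot: [2.666, 1.659, 0.0]
force: [-1.3, -0.9, 2.9]
width: 0.0143
t 11.25 pos [ 0.5557 -0.271   0.0667] shift [ 0.03 -0.04  0.  ] turn [ 7.000e-02 -1.000e-02  5.778e+01] w 0.0143 F [-1.3 -0.9  2.9]
[-0.04191932  0.14165809  0.03102048]
```

```bash
python3 -m inch '[[0,0,0,0,0,8],[0,0,0,0,0,16],[0,0,0,0,0,24],[0,0,0,0,0,32],[0,0,0,0,0,40]]'; python3 -m inch '[[0,0,0,0,0,7],[0,0,0,0,0,13],[0,0,0,0,0,17.5],[0,0,0,0,0,17.5],[0,0,0,0,0,17.5]]'; python3 - <<'E'
from h import *
from bench import optics,env
goto((.5555,-.2705,.0667),6); print(env.get_obs()['torque'])
s=optics.snapshot("scene");t=optics.snapshot("top")
cv2.imwrite("pics/s9.png",cv2.resize(s["color"][160:250,220:325],(700,600),interpolation=cv2.INTER_CUBIC)[:600])
E
```

```text
clock: 11.88
ee_pos: [0.5557, -0.2708, 0.0667]
ee_rot: [3.073, 0.647, 0.001]
force: [-0.6, 0.1, 2.5]
width: 0.0142
clock: 12.5
ee_pos: [0.556, -0.2701, 0.0667]
ee_rot: [-3.136, -0.181, -0.002]
force: [1.3, 2.9, 5.3]
width: 0.0138
t 12.5 pos [ 0.556  -0.2701  0.0667] shift [-0.05  0.03 -0.  ] turn [-0.02 -0.07  0.61] w 0.0138 F [1.3 2.9 5.3]
[ 0.87887706 -0.15770733  0.0039406 ]
```

View pics/s9.png

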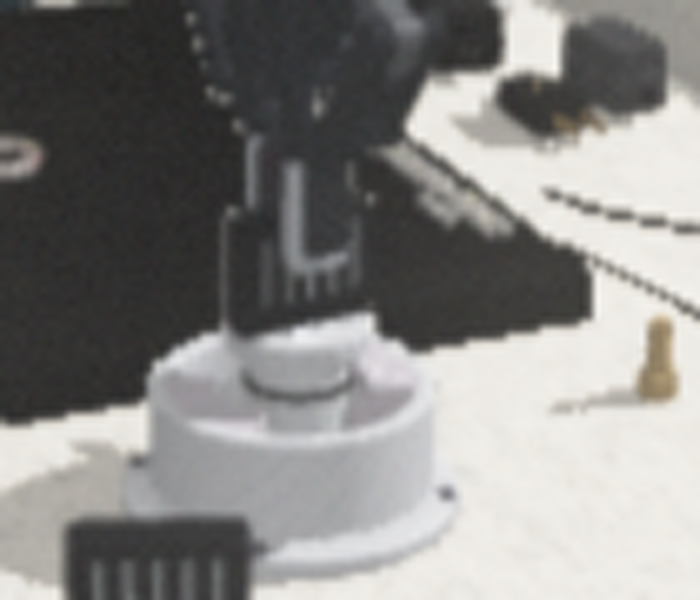

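Turned about 93° with no resistance about z. I'll add 2° for margin (the stop is near 100°), then release.

```bash
python3 -m inch '[[0,0,0,0,0,1],[0,0,0,0,0,2],[0,0,0,0,0,2]]'; python3 -m inch '[[0,0,0,0,0,2],[0,0,0,0,0,2],[0,0,0,0,0,2],[0,0,0,0,0,2]]'; python3 -c "
from bench import env
o=env.get_obs();print(o['torque'],o['ee_rot'])"
```

```text
clock: 12.98
ee_pos: [0.5561, -0.2698, 0.0667]
ee_rot: [-3.138, -0.127, -0.002]
force: [1.5, 4.4, 5.2]
width: 0.0142
clock: 13.48
ee_pos: [0.5561, -0.2698, 0.0667]
ee_rot: [-3.14, -0.076, -0.002]
force: [2.0, 5.1, 5.3]
width: 0.0139
[ 1.10156522 -0.3349963   1.12352601] [-3.14045930e+00 -7.55496617e-02 -1.86781342e-03]
```

The second call added another 2°, so the turn is about 97° and the torque of 1.1 N m suggests the stop. I'll ease back 1.5° and open gently.

```bash
python3 -m inch '[[0,0,0,0,0,-1],[0,0,0,0,0,-1.5],[0,0,0,0,0,-1.5]]'; python3 -c "
from bench import env
o=env.get_obs();print(o['torque'],o['ee_rot'])";python3 -m inch '[[0,0,0,0,0,0],[0,0,0,0,0,0],[0,0,0,0,0,0],[0,0,0,0,0,0],[0,0,0,0,0,0]]' 5; python3 - <<'E'
from h import *
from bench import optics,env
s=optics.snapshot("scene")
cv2.imwrite("pics/s10.png",cv2.resize(s["color"][160:250,220:325],(700,600),interpolation=cv2.INTER_CUBIC)[:600])
E
```

```text
clock: 13.85
ee_pos: [0.5561, -0.2697, 0.0667]
ee_rot: [-3.139, -0.114, -0.002]
force: [2.0, 5.2, 5.5]
width: 0.014
[ 1.10069357 -0.34235339  0.40083074] [-3.13880664e+00 -1.14340821e-01 -2.03514786e-03]
clock: 14.48
ee_pos: [0.5552, -0.2705, 0.0661]
ee_rot: [-3.14, -0.11, 0.0]
force: [0.2, -0.2, -0.2]
width: 0.05
```

View pics/s10.png

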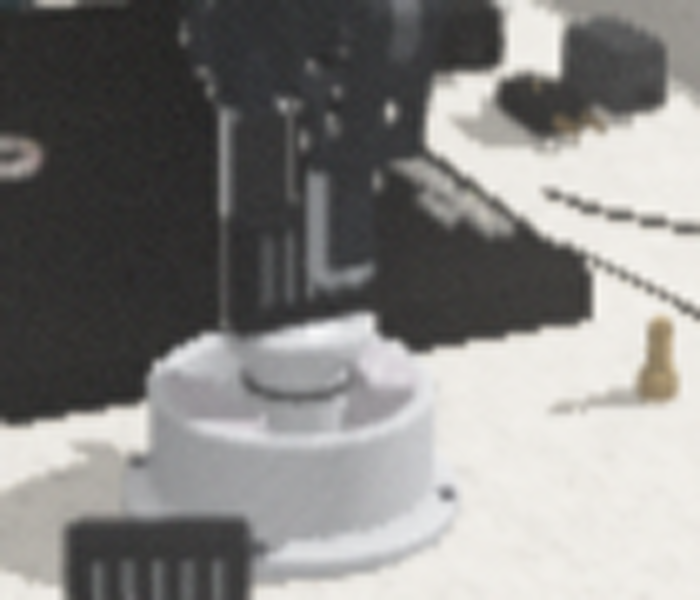

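Released, and the head stands still with the fingers clear on both sides. I'll retract straight up and move away toward the robot for an unobstructed view.

```bash
python3 -m inch '[[0,0,-1,0,0,0],[0,0,-3,0,0,0],[0,0,-6,0,0,0],[0,0,-10,0,0,0],[0,0,-13,0,0,0]]'; python3 -m inch '[[-3,2,-2,0,0,0],[-7,5,-3,0,0,0],[-11,9,-3,0,0,0],[-14,14,-3,0,0,0],[-15,19,-3,0,0,0]]'; python3 -m inch '[[-3,4,0,0,0,0],[-6,8,0,0,0,0],[-6,10,0,0,0,0],[-6,10,0,0,0,0],[-6,10,0,0,0,0]]'; python3 - <<'E'
from h import *
from bench import optics,env
for n in("scene","top"):
    s=optics.snapshot(n);np.savez(f"pics/{n}f.npz",**s);cv2.imwrite(f"pics/{n}f.png",s["color"])
from ov import ov
cv2.imwrite("pics/tf.png",cv2.resize(s["color"][150:260,210:350],(700,550),interpolation=cv2.INTER_CUBIC))
c=(.5555,-.2705); p=s
im=[]
z=.106
xs=np.arange(.61,.50,-.0005);ys=np.arange(-.215,-.325,-.0005);Y,X=np.meshgrid(ys,xs)
uv=proj(s,np.c_[X.ravel(),Y.ravel(),np.full(X.size,z)]).astype(np.float32)
u=cv2.remap(s["color"],uv[:,0].reshape(X.shape),uv[:,1].reshape(X.shape),cv2.INTER_CUBIC)
g=(u.max(2)<75).astype(np.uint8);n,l,st,ce=cv2.connectedComponentsWithStats(g);k=1+np.argmax(st[1:,4])
r=cv2.minAreaRect(np.argwhere(l==k)[:,::-1].astype(np.float32));b=cv2.boxPoints(r)
w=np.c_[.61-b[:,1]*.0005,-.215-b[:,0]*.0005];e=w[1]-w[0];f=w[2]-w[1];L=e if np.hypot(*e)>np.hypot(*f) else f
print(w.mean(0),np.array(r[1])*.5,np.degrees(np.arctan2(L[1],L[0])))
goto((0,0,0),0)
C=cloud(s);m=(np.hypot(C[...,0]-.555,C[...,1]+.27)<.03);print(np.nanpercentile(C[m][:,2],[50,90,97,99]))
E
```

```text
clock: 15.15
ee_pos: [0.5558, -0.2708, 0.1988]
ee_rot: [3.138, 0.111, 0.003]
force: [-0.1, -0.7, 0.0]
width: 0.05
clock: 15.78
ee_pos: [0.4173, -0.4719, 0.2275]
ee_rot: [3.139, 0.109, 0.0]
force: [0.6, -0.7, -0.5]
width: 0.0502
clock: 16.4
ee_pos: [0.3664, -0.5734, 0.2264]
ee_rot: [-3.139, -0.111, -0.0]
force: [-0.2, 0.4, -0.3]
width: 0.0501
[ 0.5562289  -0.26911494] [49.81566238 16.16641045] -174.47247
t 16.5 pos [ 0.3667 -0.5731  0.2264] shift [-32.47 -59.77  22.68] turn [-0.04  0.    4.1 ] w 0.05 F [ 0.6  0.7 -0.3]
[0.06787858 0.10815841 0.10998232 0.11078686]
```

View pics/tf.png

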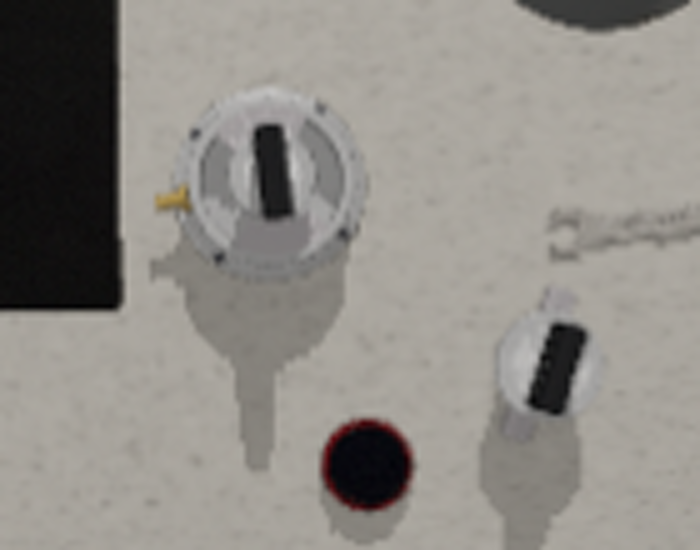

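View pics/scenef.png

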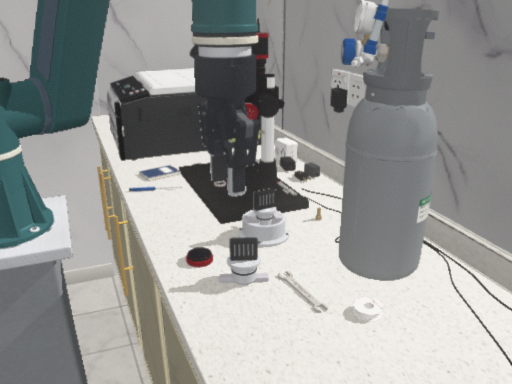

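```bash
python3 -c "
from bench import env
print(env.job_done())"
```

```text
the job is handed in; nothing more can be done
None
```

I put the narrow-lugged head into the filter base, turned it about 94° clockwise until its lugs lie under the tabs, let go, and handed the job in at about 16.5 s. No verdict was reported.

**Insertion:** The lugs went through the gaps and the head touched the cup floor at the predicted height, TCP z = 0.0667 m, with only a few newtons of force.

**Last checks:**
- **Angle:** the grip now lies at 5.5° yaw, against an insertion direction of about 99.5° measured from the base's bolts.
- **Position:** the head is centred to within about 1.5 mm. Its grip top reads about 108 mm against 106 mm expected, the same small bias the top camera showed before.
- **Surroundings:** the wide head, lens ring, spanner and hose fitting look unmoved in the last pictures, and the gripper is clear and touching nothing.

**What disagreed or went wrong:**
- **Finger ends:** the pictures showed them about 20 mm higher than the reported TCP. The pads therefore held only the upper 16 mm or so of the grip, after I regripped 5 mm lower, but the head did not slip.
- **Scene camera:** it sat about 1.5 px off.
- **Turn:** I briefly overturned to about 97°, where the torque reached about 1.1 N m, probably at the stop. I eased back 1.5° before releasing.

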